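Lock the battery hatch of the tensioner drive with the slot key

TASK

The battery hatch on top of the grey drive unit stands slightly open on its springy seal. Take the red-handled slot key from its wooden stand, seat the blade in the hatch's brass slotted lock, press the hatch shut with it and turn the lock clockwise until it holds the hatch down by itself, working gently and touching the unit with the key only. Then put the key back upright in its stand and let go; leave the other things on the bench where they are.

Things in the scene. Friction and masses are not known exactly. Their poses are not given: they have to be found in the camera images.
- unit: Grey drive unit fixed to the bench, 170 (x) x 130 (y) x 70 mm high, with a dark sprung hatch on top. Origin: centre of its underside; x points from its front (lock end) to its rear (hatch hinge), z up. The hatch plate is 126 x 94 x 6 mm, its top 77 mm above the origin when shut. It is damaged if the key's contact forces on it, pressing and sideways added up, pass 30 N.
- hatch (a joint): Hatch angle about its hinge, which lies along the unit's y axis 95 mm behind the lock. 0 = shut (hard stop at -0.004), 0.05 = standing open (lock 5 mm higher). The seal pushes up with about 5 N at the lock when open, 12 N when shut. Locked and let go, the hatch springs back to 0.01 to 0.02; unlocked, to 0.05.
- lock (a point): Centre of the top face of the brass lock head: a disc 32 mm across, 12 mm proud of the hatch, with a straight slot right across it, 5.4 mm wide, open at both ends. The slot's floor is a black insert set 4 to 12 mm below the top: how deep differs and must be felt; it does not shift. The point rides on the hatch and its axes are the hatch's (z out of the face), NOT the slot's.
- lock_foot (a point): Foot of the lock head, 12 mm below lock. How the slot lies, from the unit's x axis, anticlockwise seen from above as plus: at the lock's loose end +0.8 rad; it was left somewhere from +0.8 to -0.1 rad, to be seen or felt for; at the stop -1.05 rad. It turns only between these ends, with 0.045 N m friction; the stop is rigid.
- catch (a point): Hidden catch inside the unit, under the hatch's front edge. The lock's tongue passes under it only while the hatch is pressed fully shut, below about 0.009 rad; it holds with the slot at about -0.55 rad or farther clockwise. With the hatch too high the tongue jams at about -0.5 rad.
- stand: Dark wooden stand fixed to the bench, 70 (x) x 60 (y) x 40 mm high, with a pocket in its top 27 (x) x 9 (y) mm, 26 mm deep. Origin: centre of its underside, z up.
- pocket (a point): Centre of the mouth of the stand's pocket, 40 mm above the bench; axes as the stand's.
- key: Slot key, upright, 68 mm tall, 80 g. Origin: middle of the blade's lower edge; z points up to the handle. Steel blade 20 mm wide (x), 3 mm thick (y; 2.2 mm at the lowest 2 mm), z = 0 to 18 mm. Red handle 32 (x) x 12 (y) x 50 mm, z = 18 to 68 mm; grasp it across its 12 mm. In the stand the handle's foot rests on the stand's top, blade edge 22 mm above the bench.
- awl: Awl with a bone-coloured handle and brass cap, 125 mm long, lying on the bench. Not to be disturbed.
- tape_roll: White roll of tape, 60 mm across, 25 mm high. Not to be disturbed.
- grommet: Translucent grommet strip, 160 x 12 x 12 mm. Not to be disturbed.
- nipper: Steel cutting nipper with green grips, 165 mm long, lying. Not to be disturbed.
- jar: Clear jar, 56 mm across, 70 mm high. Not to be disturbed.
Mind the look-alikes: they are no part of the job. Of the things shaped like the key, the red one is meant.

How it is judged:
By the outcome, as a careful person would: the job done as asked, in the order asked, and still so for the second after the job is handed in, with the robot touching nothing.
It also fails if it takes over 72 s, if anything falls off the work surface, if the arm or the gripper's body presses on something with over 40 N, if the wrist force passes 120 N, or if a joint passes its speed limit or range.

ROBOT

A 6-joint arm with a two-finger parallel gripper is mounted at the origin on the work surface. World frame = base frame: x ahead of the robot, y to its left, z up, the work surface at z = 0. Lengths are in m, angles in rad, forces in N, time in s.
With the tool pointing down it reaches from about 0.35 to 0.925 m from the base axis. Payload 6.4 kg.
Tool frame: the origin (TCP) lies at the very end of the fingers, on their centre line; the grasp point (between the pads) lies hold_point_z behind it (hold_point_z is the distance from the TCP to the grasp point, in m); z points along the fingers, x is the direction in which the jaws open and shut, and the axes are right-handed (so a half turn about z gives the same grasp; the last joint's range is limited). The gripper opens to 85 mm and grips with 20 to 120 N. Pads are 22 mm wide; open, the fingers measure 114 mm over their backs; the gripper's body (76 mm by 85 mm) begins 54 mm behind the grasp point. The pads swing forward as they close: fully open they stand 13 mm farther back than shut.
Start: joints at [-1.449, 0.245, 1.558, -0, 1.339, -0.174], TCP at [0.189, -0.622, 0.231] pointing down, gripper open.
Joint ranges: [-3.13, 3.13], [-1.02, 2.26], [0.13, 2.54], [-0.95, 4.09], [0.21, 2.88], [-2.74, 2.74]. Speed limits (rad/s): [2.57, 2.57, 3.14, 3.14, 3.14, 3.14].

INTERFACE

Orientations are given as a unit quaternion [w, x, y, z].
In Python, from cell import reach, line_to, set_joints, open_jaws, close_gripper, dwell, solve_ik, read_camera, IKError, close_job, spot_in, silhouettes, get_t, get_joints, get_dq, get_joint_efforts, get_tool_pos, get_tcp_rot, get_ft_force, get_ft_torque, get_grip_width, hold_point_z gives the robot as it stands. Calls block until the motion is done:
- reach(position, orientation): joint-space move of the TCP to a pose.
- line_to(position, v=0.15, ori=None): straight line of the TCP; ori=None keeps the orientation; v is the mean speed in m/s.
- set_joints(angles): joint-space move.
- open_jaws() and close_gripper(f_grip=None): open the fingers fully, or close them until they stop; f_grip is the grip in N (None keeps the last).
- dwell(seconds).
- solve_ik(position, orientation): joint angles nearest the present ones, or None.
- read_camera(name): name is "scene" or "side" or "wrist"; returns a dict with "image" (384x512x3 uint8, red, green, blue), "mtx" (3x3 intrinsics, pixels), "cam_to_world" (4x4, takes a point from camera to world coordinates); the wrist camera has in their place "tool_from_camera" (4x4, takes a point from camera to tool coordinates, whose origin is the TCP and whose axes are the tool frame's). Camera axes: x right, y up, looking along -z (the intrinsics and any distortion apply to the point x, -y, -z); pixel columns grow to the right and rows downward; lengths in m; the calibration is good to about 2 mm. A picture is of the moment at which its call begins: read the wrist's pose just before it. There is no depth.
A pose or a line that the arm cannot do raises IKError and nothing moves.
- close_job(): hands the job in, once; it reports no verdict.
Trained networks look in a picture, given as the dict that the camera call returned (one of the last four; its "shot" number tells which), for a name from the list of things; names that differ only in an ending like _2 or _b are one class to them, and where a whole thing is asked for, a point or a joint stands for the part that bears it (a point fixed in the world has none). Each returns a list of dicts, best first, with "score" (0 to 1); they miss things now and then, are a little off and sometimes report something else, mostly with a low value. They report only what shows in the picture. A call takes as long as a camera call. They do not tell look-alikes from the thing itself.
- spot_in(picture, name): "centre" ([column, row] in pixels, amid what is visible of it).
- silhouettes(picture, name): "pixels" (384x512 bool, what is visible of it) and "centre" ([column, row] in pixels, amid what is visible of it).
Readings, each from a call of its own:
- get_t(): time.
- get_joints(): joint angles.
- get_dq(): joint speeds.
- get_joint_efforts(): joint torques, N m.
- get_tool_pos(): TCP position.
- get_tcp_rot(): TCP orientation.
- get_ft_force(): force on the tool from outside, world axes, zero at the start.
- get_ft_torque(): the same for the moment, N m.
- get_grip_width(): finger opening in m.
Only numpy, scipy, OpenCV 4.12 (cv2) and the standard library are available. Lean on these libraries where they do the work, as an engineer would, in place of code of your own. Each camera call takes 0.05 s, during which the arm holds its last target.

## Working session

There is one attempt and no reset: what is moved stays moved. The work goes in short steps, each a Python script; the robot and the scene stay as the last script left them, time stands still between calls to the robot, and variables do not carry over. Pictures are saved under pics/ and viewed, and the job is handed in when it is done.

```bash
ls -la; mkdir -p pics
python3 - <<'E'
from cell import *
import cv2
print(get_t(), hold_point_z if not callable(hold_point_z) else hold_point_z(), get_tool_pos(), get_tcp_rot())
for n in ["scene","side","wrist"]:
    p=read_camera(n); cv2.imwrite(f"pics/a_{n}.png",p["image"][:,:,::-1]); print(n,p.keys(),p["mtx"])
    for k in ("cam_to_world","tool_from_camera"):
        if k in p: print(p[k])
print(get_t())
E
```

```text
total 12
drwxr-xr-x  3 agent agent 4096 Dec  7 14:30 .
drwxr-xr-x 23 root  root  4096 Dec  7 14:30 ..
drwxr-xr-x  2 agent agent 4096 Dec  7 14:30 pics
0.0 0.0187 [ 0.18940538 -0.62120743  0.23018805] [-6.94425158e-04  8.03581488e-01 -5.95193974e-01 -6.65914786e-04]
scene dict_keys(['image', 'mtx', 'cam_to_world', 'shot']) [[484.97610275   0.         253.40793546]
 [  0.         484.97610275 196.14045624]
 [  0.           0.           1.        ]]
[[ 0.80921463 -0.49671584  0.31375956  1.01839434]
 [ 0.58749321  0.68852879 -0.42518212 -0.65083654]
 [-0.0048378   0.5283952   0.84898475  1.18871369]
 [ 0.          0.          0.          1.        ]]
side dict_keys(['image', 'mtx', 'cam_to_world', 'shot']) [[428.67211752   0.         255.75446816]
 [  0.         428.67211752 189.27384704]
 [  0.           0.           1.        ]]
[[-0.82150137  0.31420037 -0.47582941  0.13643007]
 [-0.56970717 -0.41735777  0.70798745  0.55901689]
 [ 0.02385882  0.85269609  0.52186218  0.55489131]
 [ 0.          0.          0.          1.        ]]
wrist dict_keys(['image', 'mtx', 'tool_from_camera', 'shot']) [[327.14622762   0.         252.72534243]
 [  0.         327.14622762 188.00215972]
 [  0.           0.           1.        ]]
[[ 9.99999984e-01 -1.75308166e-04 -2.07680095e-05 -8.01594385e-05]
 [-1.74121840e-04 -9.60105298e-01 -2.79638670e-01 -7.19501321e-02]
 [ 2.90834665e-05  2.79638670e-01 -9.60105314e-01 -1.43142123e-01]
 [ 0.00000000e+00  0.00000000e+00  0.00000000e+00  1.00000000e+00]]
0.15
```

View pics/a_scene.png

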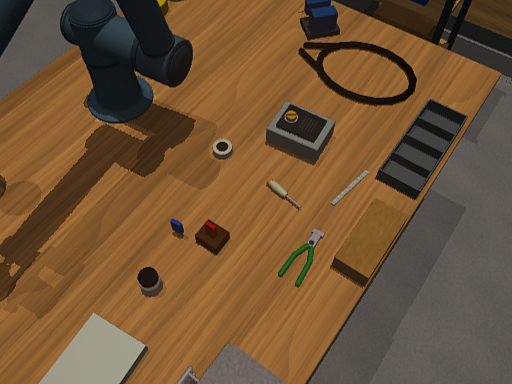

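View pics/a_side.png

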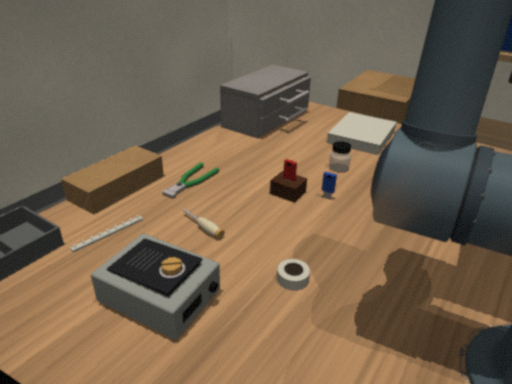

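View pics/a_wrist.png

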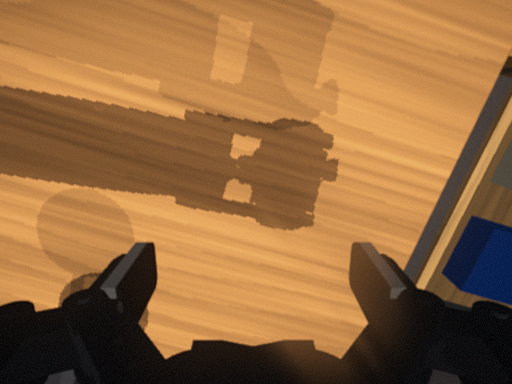

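Scene view: the red key is in its dark stand at (211,230), and the unit with its brass lock is at (291,117). Side view: red key (290,170), lock (172,266). There are two key-shaped candidates: red in the stand at (211,228) and blue at (177,228) beside it. The red one standing in the wooden stand fits the description.

```bash
cat > h.py <<'E'
from cell import *
import numpy as np, cv2
from scipy.spatial.transform import Rotation as R
def q2R(q): return R.from_quat([q[1],q[2],q[3],q[0]]).as_matrix()
def R2q(M): x=R.from_matrix(M).as_quat(); return [x[3],x[0],x[1],x[2]]
def down(yaw):
    "tool z down, tool x at angle yaw from world x"
    c,s=np.cos(yaw),np.sin(yaw)
    return R2q(np.array([[c,s,0],[s,-c,0],[0,0,-1.]]))
def shot(name):
    if name=="wrist":
        T=np.eye(4);T[:3,3]=get_tool_pos();T[:3,:3]=q2R(get_tcp_rot())
        p=read_camera(name);p["cam_to_world"]=T@p["tool_from_camera"]
    else: p=read_camera(name)
    return p
def ray(p,uv):
    K=p["mtx"];d=np.array([(uv[0]-K[0,2])/K[0,0],-(uv[1]-K[1,2])/K[1,1],-1.])
    M=p["cam_to_world"];d=M[:3,:3]@d
    return M[:3,3],d/np.linalg.norm(d)
def atz(p,uv,z):
    o,d=ray(p,uv);return o+d*(z-o[2])/d[2]
def proj(p,X):
    M=np.linalg.inv(p["cam_to_world"]);c=(M[:3,:3]@np.atleast_2d(X).T).T+M[:3,3];K=p["mtx"]
    return np.c_[K[0,0]*c[:,0]/-c[:,2]+K[0,2],K[1,1]*-c[:,1]/-c[:,2]+K[1,2]]
def tri(obs):
    A=np.zeros((3,3));b=np.zeros(3)
    for p,uv in obs:
        o,d=ray(p,uv);P=np.eye(3)-np.outer(d,d);A+=P;b+=P@o
    X=np.linalg.solve(A,b)
    return X,[np.linalg.norm((np.eye(3)-np.outer(d,d))@(X-o)) for o,d in [ray(p,uv) for p,uv in obs]]
def save(p,fn,crop=None,s=1):
    im=p["image"][:,:,::-1]
    if crop: im=im[crop[1]:crop[3],crop[0]:crop[2]]
    cv2.imwrite(fn,cv2.resize(im,None,fx=s,fy=s,interpolation=cv2.INTER_CUBIC))
E
python3 - <<'E'
from h import *
a=shot("scene");b=shot("side")
np.save
for n in ["key","stand","unit","lock"]:
    ra=spot_in(a,n);rb=spot_in(b,n)
    print(n,[(np.round(r["centre"]),round(r["score"],2)) for r in ra],[(np.round(r["centre"]),round(r["score"],2)) for r in rb])
for uvA,uvB in [((211,225),(290,168)),((291,117),(172,266)),((212,236),(289,186)),((177,228),(329,183))]:
    print(tri([(a,uvA),(b,uvB)]))
save(a,"pics/c1.png",(150,190,270,280),5); 
save(b,"pics/c2.png",(80,220,240,350),4)
E
```

```text
key [] [(array([288., 168.]), 0.83), (array([155., 267.]), 0.57), (array([185., 185.]), 0.22)]
stand [] [(array([287., 186.]), 0.88)]
unit [(array([302., 131.]), 0.7)] [(array([157., 283.]), 0.65)]
lock [(array([301., 122.]), 0.77)] [(array([152., 266.]), 0.8)]
(array([ 0.567955  , -0.22735428,  0.07014455]), [np.float64(0.0008479321062231308), np.float64(0.0008479321062231319)])
(array([0.53824132, 0.19535356, 0.08280372]), [np.float64(0.0016040779283825113), np.float64(0.0016040779283826119)])
(array([ 0.56986572, -0.23230008,  0.01730319]), [np.float64(0.0007223040989064784), np.float64(0.0007223040989064778)])
(array([ 0.48539163, -0.27526716,  0.03570392]), [np.float64(0.0006437209424180939), np.float64(0.0006437209424178985)])
```

View pics/c1.png

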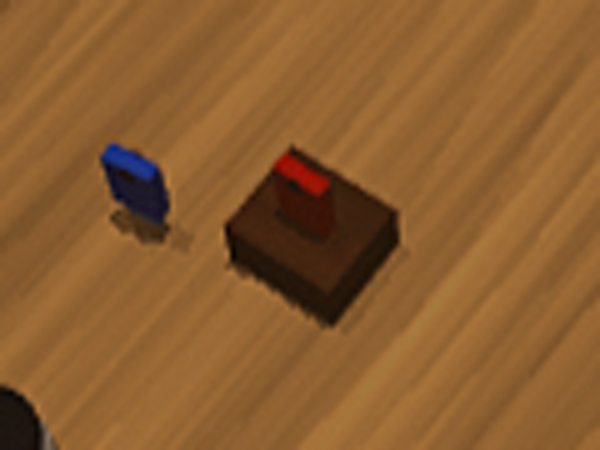

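View pics/c2.png

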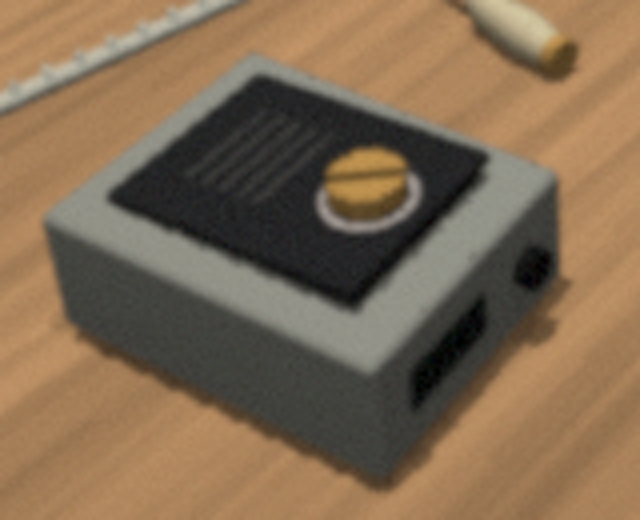

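The crop confirms it: the red handle stands in the dark stand, and the blue one is free-standing beside it. Next I take wrist views of the unit and then the stand.

Run:
```python
from h import *
import pickle
for y in np.arange(-3,3.2,0.5):
    print(round(y,2),[None if s is None else np.round(s,2) for s in [solve_ik([0.54,0.19,0.2],down(y)), solve_ik([0.568,-0.228,0.2],down(y))]])
t=get_t()
reach([0.54,0.19,0.20],down(-1.5)); print(get_t()-t)
sh=[]
a=shot("wrist");save(a,"pics/w1.png");sh.append(a)
line_to([0.50,0.22,0.21]);b=shot("wrist");save(b,"pics/w2.png");sh.append(b)
for p in (a,b):
  for n in ["lock","unit"]:
    print(n,[(np.round(r["centre"]),round(r["score"],2)) for r in spot_in(p,n)])
pickle.dump(sh,open("u.pkl","wb"));print(get_t())
```

```text
-3.0 [None, array([-0.57,  0.19,  1.68, -0.  ,  1.27,  2.43])]
-2.5 [array([ 0.14,  0.1 ,  1.79, -0.  ,  1.26,  2.64]), array([-0.57,  0.19,  1.68, -0.  ,  1.27,  1.93])]
-2.0 [array([ 0.14,  0.1 ,  1.79, -0.  ,  1.26,  2.14]), array([-0.57,  0.19,  1.68, -0.  ,  1.27,  1.43])]
-1.5 [array([ 0.14,  0.1 ,  1.79, -0.  ,  1.26,  1.64]), array([-0.57,  0.19,  1.68, -0.  ,  1.27,  0.93])]
-1.0 [array([ 0.14,  0.1 ,  1.79, -0.  ,  1.26,  1.14]), array([-0.57,  0.19,  1.68, -0.  ,  1.27,  0.43])]
-0.5 [array([ 0.14,  0.1 ,  1.79, -0.  ,  1.26,  0.64]), array([-0.57,  0.19,  1.68, -0.  ,  1.27, -0.07])]
0.0 [array([ 0.14,  0.1 ,  1.79, -0.  ,  1.26,  0.14]), array([-0.57,  0.19,  1.68, -0.  ,  1.27, -0.57])]
0.5 [array([ 0.14,  0.1 ,  1.79, -0.  ,  1.26, -0.36]), array([-0.57,  0.19,  1.68, -0.  ,  1.27, -1.07])]
1.0 [array([ 0.14,  0.1 ,  1.79, -0.  ,  1.26, -0.86]), array([-0.57,  0.19,  1.68, -0.  ,  1.27, -1.57])]
1.5 [array([ 0.14,  0.1 ,  1.79, -0.  ,  1.26, -1.36]), array([-0.57,  0.19,  1.68, -0.  ,  1.27, -2.07])]
2.0 [array([ 0.14,  0.1 ,  1.79, -0.  ,  1.26, -1.86]), array([-0.57,  0.19,  1.68, -0.  ,  1.27, -2.57])]
2.5 [array([ 0.14,  0.1 ,  1.79, -0.  ,  1.26, -2.36]), None]
3.0 [None, array([-0.57,  0.19,  1.68, -0.  ,  1.27,  2.72])]
3.1
lock []
unit [(array([238., 125.]), 0.95)]
lock [(array([281.,  84.]), 0.9)]
unit [(array([278.,  91.]), 0.96)]
4.5417
```

View pics/w1.png

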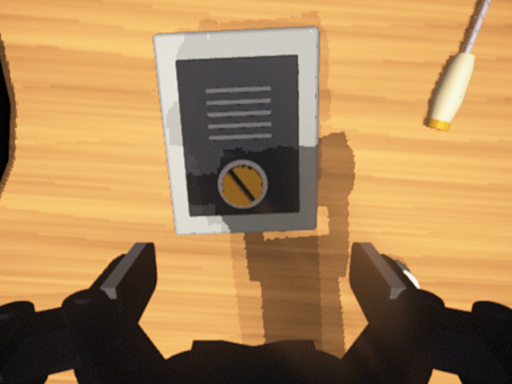

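View pics/w2.png

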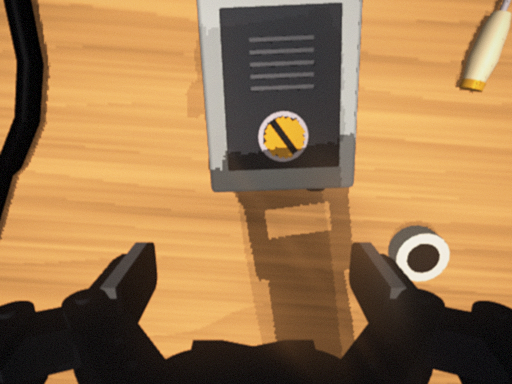

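Run:
```python
from h import *
import pickle
sh=pickle.load(open("u.pkl","rb"))
save(sh[0],"pics/l1.png",(190,140,300,240),7);save(sh[1],"pics/l2.png",(230,90,340,190),7)
obs=[];ax=[]
for p,(r0,r1,c0,c1) in zip(sh,[(150,215,210,275),(100,170,250,315)]):
    im=p["image"];hsv=cv2.cvtColor(im,cv2.COLOR_RGB2HSV)
    m=((hsv[:,:,0]>10)&(hsv[:,:,0]<35)&(hsv[:,:,1]>130)&(hsv[:,:,2]>60)).astype(np.uint8)
    mm=np.zeros_like(m);mm[r0:r1,c0:c1]=m[r0:r1,c0:c1]
    hull=cv2.convexHull(cv2.findNonZero(mm));e=cv2.fitEllipse(hull);print(e,mm.sum())
    obs.append((p,e[0]))
    # slot: dark pixels inside shrunken ellipse
    k=np.zeros_like(m);cv2.ellipse(k,(e[0],(e[1][0]*.9,e[1][1]*.9),e[2]),1,-1)
    ys,xs=np.nonzero((k>0)&(mm==0));pts=np.c_[xs,ys].astype(np.float32)
    w=atz(p,[0,0],0.0938);W=np.array([atz(p,q,0.0938)[:2] for q in pts])
    l=cv2.fitLine(W.astype(np.float32)*1000,cv2.DIST_HUBER,0,.01,.01).ravel();print("slot",len(pts),np.arctan2(l[1],l[0]),l)
print(tri(obs))
for p in sh:
    print([np.round(atz(p,o[1],0.0938),4) for o in obs if o[0] is p])
# unit edges from wrist1: vents & hatch
p=sh[0]
def ang(u,v,z): d=atz(p,v,z)-atz(p,u,z);return np.arctan2(d[1],d[0]),np.linalg.norm(d)
print("unit rear edge TL-TR, left, right",[ang(u,v,.07) for u,v in [((154,35),(318,28)),((177,233),(154,35)),((316,228),(318,28))]])
print("hatch",[ang(u,v,.077) for u,v in [((177,60),(297,55)),((190,216),(177,60)),((299,212),(297,55))]])
```

```text
((242.0209503173828, 186.0341796875), (40.688961029052734, 41.82001876831055), 22.277629852294922) 1147
slot 144 0.7117997 [  0.75718755   0.6531975  540.66       198.27338   ]
((283.93115234375, 136.7825164794922), (40.561279296875, 41.51485824584961), 35.267738342285156) 1099
slot 175 0.7169691 [  0.7538008   0.657103  539.9376    198.49907  ]
(array([0.54013275, 0.1982634 , 0.09212651]), [np.float64(3.0527551460758664e-05), np.float64(3.052755146082983e-05)])
[array([0.5406, 0.1982, 0.0938])]
[array([0.5404, 0.1985, 0.0938])]
unit rear edge TL-TR, left, right [(np.float64(-1.4617697332208655), np.float64(0.12536660439710262)), (np.float64(0.11236985908864913), np.float64(0.16459445813648646)), (np.float64(0.11480945497251224), np.float64(0.1646112815896626))]
hatch [(np.float64(-1.4619130919605077), np.float64(0.09123011597992699)), (np.float64(0.09445151294092499), np.float64(0.12680643030325364)), (np.float64(0.12149776182832712), np.float64(0.12678297890298487))]
```

View pics/l1.png

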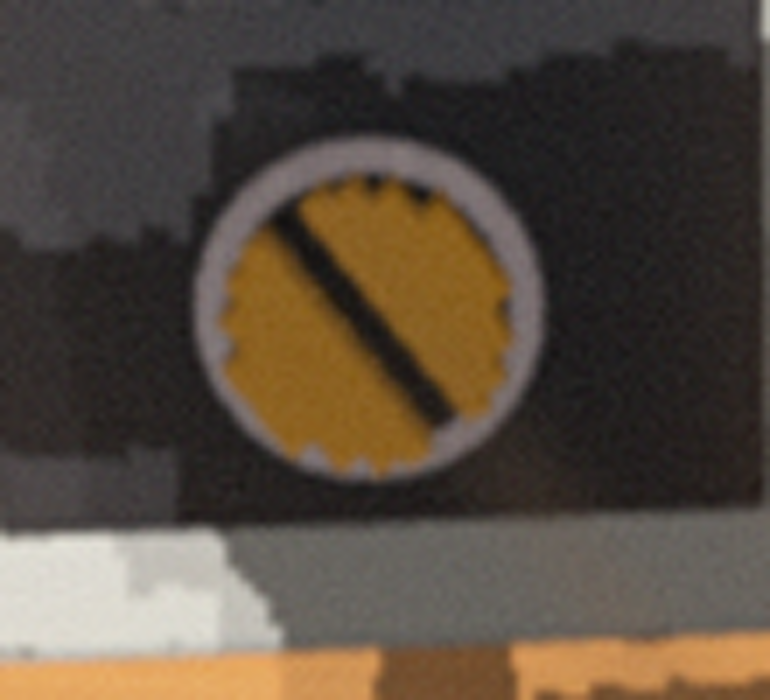

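View pics/l2.png

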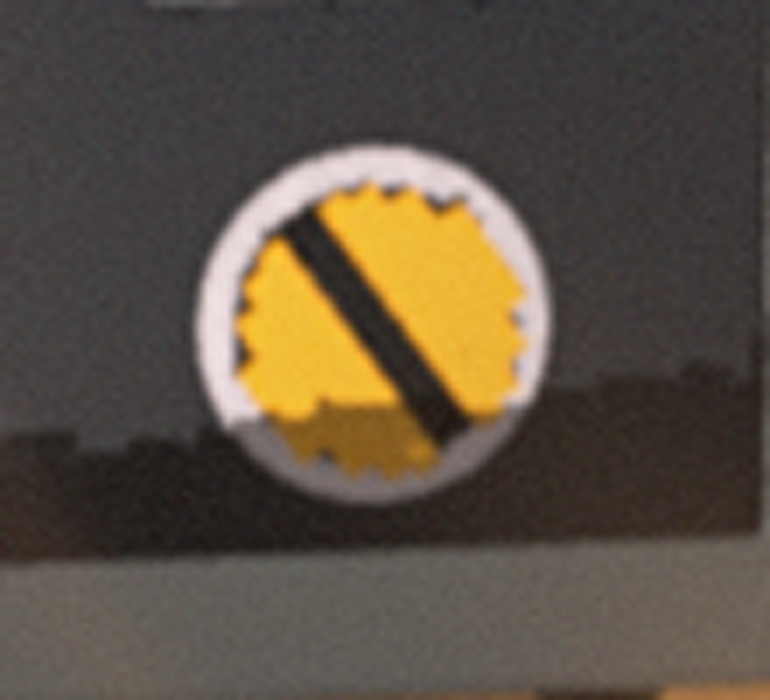

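The wrist views show the lock at (242,186) and (284,137), which triangulates to (0.540,0.198,0.092). The slot lies at +0.714 rad in world and the unit yaw is about 0.11. Now the stand.

Run:
```python
from h import *
import pickle
sh=[]
reach([0.568,-0.228,0.20],down(-0.5))
a=shot("wrist");save(a,"pics/s1.png");sh.append(a)
line_to([0.54,-0.25,0.22]);b=shot("wrist");save(b,"pics/s2.png");sh.append(b)
for p in (a,b):
  for n in ["key","stand"]:
    print(n,[(np.round(r["centre"]),round(r["score"],2)) for r in spot_in(p,n)])
pickle.dump(sh,open("s.pkl","wb"));print(get_t())
for i,p in enumerate(sh):
    c=proj(p,[0.568,-0.228,0.06])[0].astype(int);x0,y0=max(c[0]-60,0),max(c[1]-60,0);print(x0,y0)
    save(p,f"pics/sc{i}.png",(x0,y0,x0+120,y0+110),5)
```

```text
key [(array([260., 184.]), 0.73), (array([231., 258.]), 0.62)]
stand [(array([258., 159.]), 0.77)]
key [(array([244., 224.]), 0.83), (array([276., 142.]), 0.71)]
stand [(array([275., 126.]), 0.65), (array([272., 142.]), 0.55)]
6.925
192 117
206 76
```

View pics/s1.png

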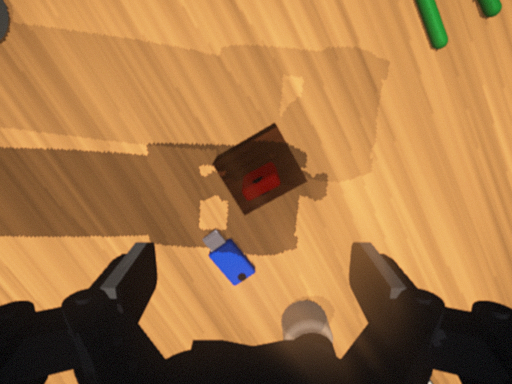

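View pics/sc0.png

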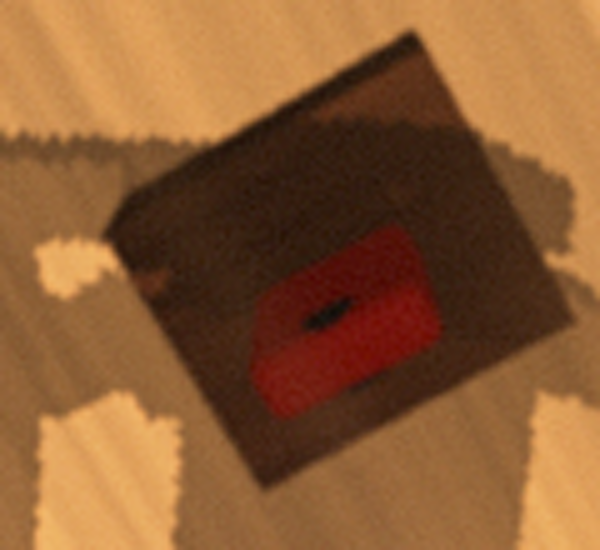

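View pics/sc1.png

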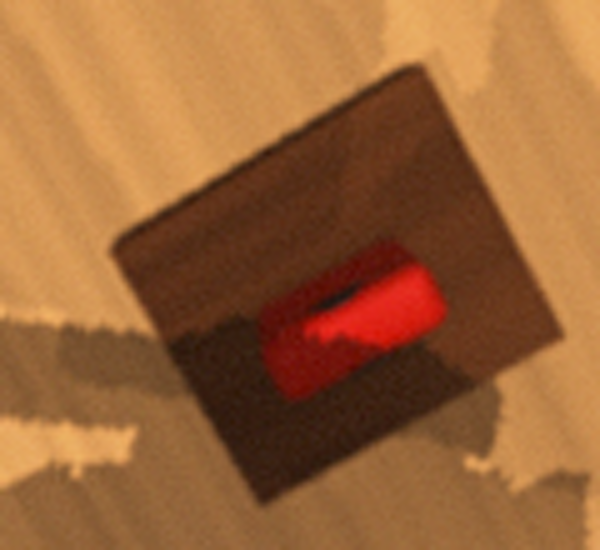

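Run:
```python
from h import *
import pickle
a,b=pickle.load(open("s.pkl","rb"))
A=lambda c:(192+c[0]/5-.4,117+c[1]/5-.4); B=lambda c:(206+c[0]/5-.4,76+c[1]/5-.4)
print("key top",tri([(a,A((348,352))),(b,B((356,333)))]))
for n,u,v in [("L",(112,240),(113,252)),("T",(418,50),(420,72)),("R",(575,322),(563,335)),("B",(265,490),(262,505))]:
    print(n,tri([(a,A(u)),(b,B(v))]))
for z in (.09,):
  for p,f,c in ((a,A,(348,352)),(b,B,(356,333))): print(atz(p,f(c),z))
for p,f,cs in ((a,A,[(112,240),(418,50),(575,322),(265,490)]),(b,B,[(113,252),(420,72),(563,335),(262,505)])):
    P=np.array([atz(p,f(c),.04)[:2] for c in cs]);print("stand",P.mean(0),[ (np.linalg.norm(d),np.arctan2(d[1],d[0])) for d in (P[1]-P[0],P[2]-P[1],P[3]-P[2],P[0]-P[3])])
# key handle long direction
for p,f,cs in ((a,A,[(252,370),(425,290),(285,418),(442,335)]),(b,B,[(268,350),(420,262),(290,402),(445,308)])):
    P=np.array([atz(p,f(c),.09)[:2] for c in cs]);d=P[1]-P[0]+P[3]-P[2];print("key",np.arctan2(d[1],d[0]),np.linalg.norm(d)/2)
```

```text
key top (array([ 0.57390756, -0.23222571,  0.08845666]), [np.float64(5.8792315483296966e-05), np.float64(5.8792315483324044e-05)])
L (array([ 0.54007099, -0.20348483,  0.0435805 ]), [np.float64(0.0005127258672879246), np.float64(0.0005127258672880439)])
T (array([ 0.60731186, -0.20173163,  0.034518  ]), [np.float64(0.0006481938020672651), np.float64(0.0006481938020674035)])
R (array([ 0.60925835, -0.25950717,  0.04333544]), [np.float64(0.00018468825114108313), np.float64(0.00018468825114103718)])
B (array([ 0.54084298, -0.26176557,  0.04144773]), [np.float64(7.838917009820859e-05), np.float64(7.838917009831473e-05)])
[ 0.57412277 -0.23186077  0.09      ]
[ 0.57387396 -0.23192992  0.09      ]
stand [ 0.57413407 -0.23197981] [(np.float64(0.0672828425725759), np.float64(0.05601260933453388)), (np.float64(0.060176763320667535), np.float64(-1.5270229051058353)), (np.float64(0.06888427927850789), np.float64(-3.118474535701659)), (np.float64(0.057952436898779304), np.float64(1.5870992497746614))]
stand [ 0.57416315 -0.23185319] [(np.float64(0.06784852945431424), np.float64(0.018965473310935642)), (np.float64(0.05819113611371457), np.float64(-1.5314038705975976)), (np.float64(0.06886695005708915), np.float64(-3.1137866342281018)), (np.float64(0.058788063715172215), np.float64(1.5927021497918263))]
key -0.022662960801098038 0.029782906769038674
key 0.040213876576940234 0.029603853293335137
```

The key is at (0.574,-0.232) with its top at about 0.089 and yaw about 0.03. I'll grasp it now.

Run:
```python
from h import *
q=down(np.pi/2+0.025)
reach([0.574,-0.232,0.13],q)
line_to([0.574,-0.232,0.051],v=0.1)
print(get_ft_force(),get_grip_width())
close_gripper(80)
print(get_grip_width(),get_ft_force(),get_ft_torque(),get_tool_pos())
line_to([0.574,-0.232,0.14],v=0.1)
print(get_grip_width(),get_ft_force(),get_ft_torque(),get_tool_pos(),get_t())
p=shot("wrist");save(p,"pics/g1.png");
import pickle;pickle.dump(p,open("g.pkl","wb"))
p=shot("side");save(p,"pics/g2.png",(230,100,350,220),5)
```

```text
[-0.50294254 -0.1190132   0.36354779] 0.08572011504446828
0.010919300242276414 [-0.41130886  0.73349136  1.27444843] [0.03195317 0.01512986 0.04060354] [ 0.57414815 -0.23205678  0.05120468]
0.010988631958883683 [-0.0270418 -0.4559903 -0.2084279] [-0.01107951  0.02291834  0.0683558 ] [ 0.5734421  -0.23164944  0.13903473] 11.35
```

View pics/g1.png

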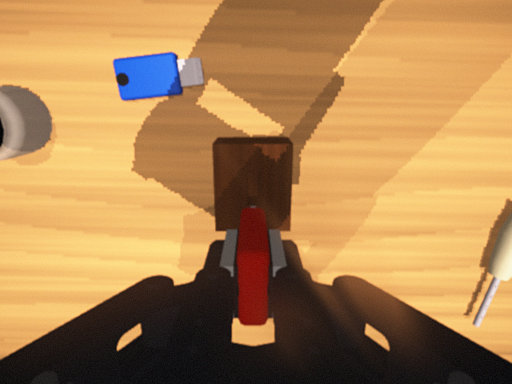

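View pics/g2.png

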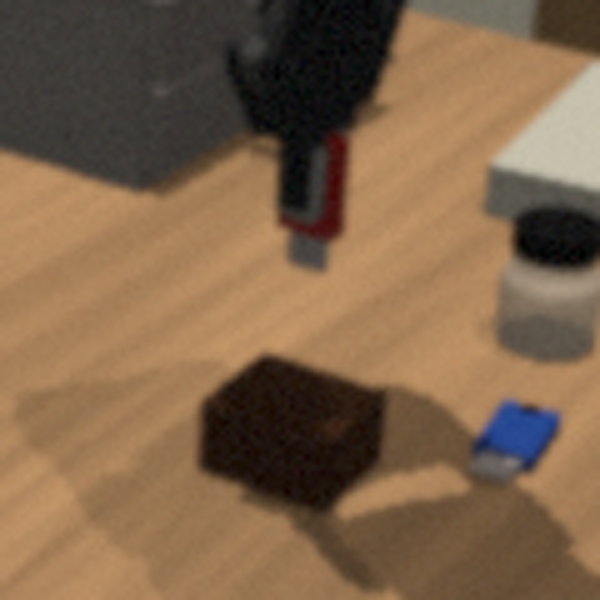

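The key is held upright, with its blade clear of the stand. Next I move above the lock, aligned with the slot.

Run:
```python
from h import *
import pickle
s=0.714
reach([0.5403,0.1984,0.20],down(s+np.pi/2))
line_to([0.5403,0.1984,0.140],v=0.1); dwell(0.2)
print(get_tool_pos(),get_ft_force(),get_ft_torque(),get_t())
p=shot("wrist");save(p,"pics/h1.png");save(p,"pics/h1c.png",(180,150,330,270),5)
p=shot("side");save(p,"pics/h2.png",(120,200,230,300),6)
p=shot("scene");save(p,"pics/h3.png",(240,60,350,170),6)
```

```text
[0.54089153 0.19851209 0.14093809] [-0.08119953  0.2545904  -0.46167555] [-0.03796992  0.01092497  0.02887155] 14.0
```

View pics/h1c.png

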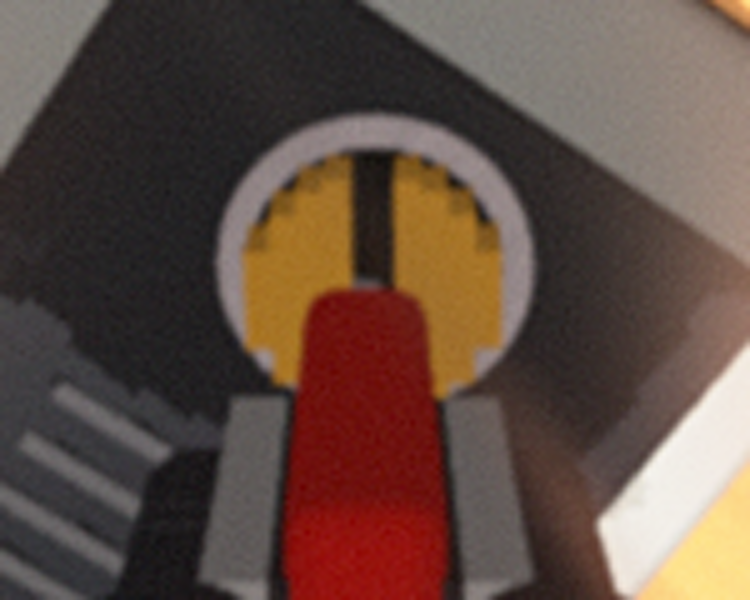

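View pics/h2.png

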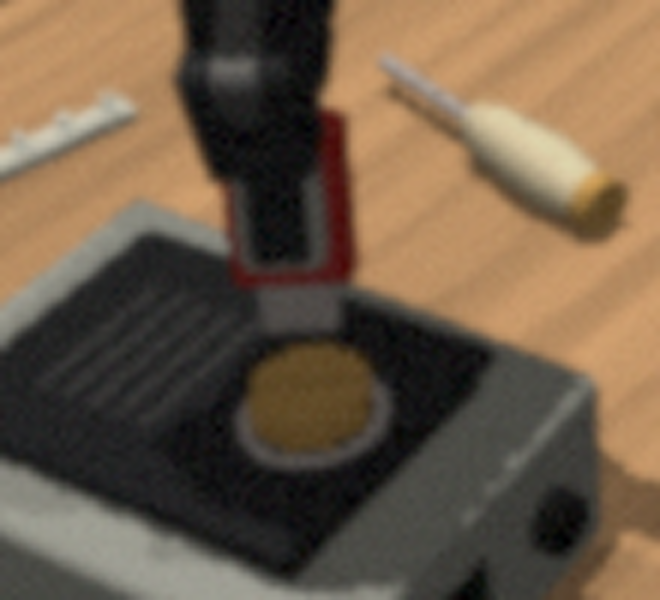

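View pics/h3.png

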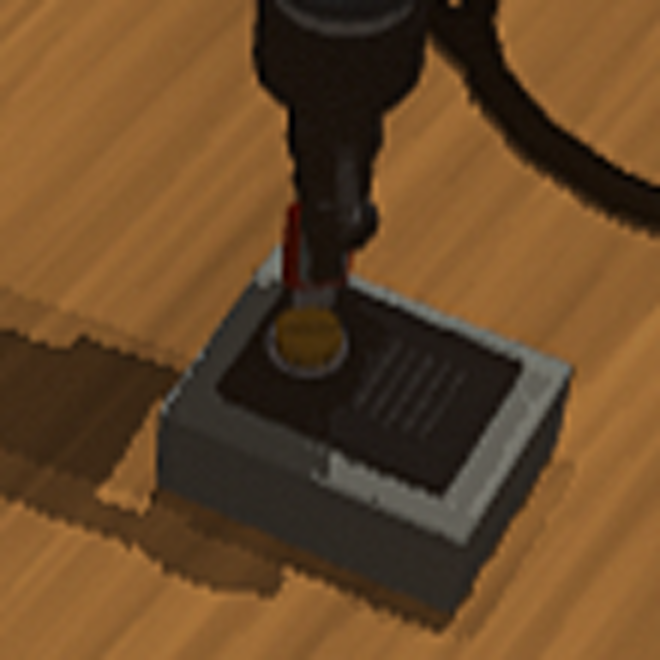

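The wrist view shows the slot column at crop x≈373 and the blade at about 368, both vertical, so they are roughly 0.5 mm apart. I'll shift by that and descend, watching the force.

```bash
cat >> h.py <<'E'
S0=0.714
def tx(yaw): return np.array([np.cos(yaw),np.sin(yaw),0])
E
python3 - <<'E'
from h import *
yaw=S0+np.pi/2
c=np.array([0.5403,0.1984,0])+0.0005*tx(yaw)
f0=np.mean([get_ft_force() for _ in range(5)],0)
line_to(c+[0,0,0.128],v=0.05);dwell(.1);print(get_tool_pos(),get_ft_force()-f0)
z=0.128
while z>0.108:
    z-=0.001; line_to(c+[0,0,z],v=0.02)
    f=np.mean([get_ft_force() for _ in range(3)],0)-f0
    print(round(z,4),np.round(get_tool_pos(),4),np.round(f,1),round(get_t(),2))
    if f[2]>4 or np.linalg.norm(f)>6: break
E
```

```text
[0.54001061 0.19879476 0.12797531] [-0.39128447 -0.52335773  1.46488294]
0.127 [0.54   0.1988 0.1271] [-0.3 -0.8  0.7] 14.89
0.126 [0.5399 0.1988 0.126 ] [ 0.6 -0.6  1.1] 15.14
0.125 [0.5399 0.1988 0.1249] [-0.3 -0.3  0.3] 15.39
0.124 [0.5399 0.1987 0.1239] [-0.5  0.4  0.4] 15.64
0.123 [0.5399 0.1988 0.1229] [ 0.5 -0.9  0.5] 15.89
0.122 [0.5399 0.1988 0.1219] [-0.5 -0.3  1.2] 16.14
0.121 [0.5399 0.1988 0.1209] [ 0.  -0.4  1.3] 16.39
0.12 [0.5399 0.1988 0.1199] [0.  0.5 1.1] 16.64
0.119 [0.5399 0.1988 0.1189] [-0.  -0.1  0.5] 16.89
0.118 [0.5399 0.1988 0.1179] [ 1.2 -0.  -0.4] 17.14
0.117 [0.5399 0.1988 0.1169] [ 0.3  0.4 -0.6] 17.39
0.116 [0.5399 0.1988 0.1159] [0.7 0.1 0.1] 17.64
0.115 [0.5399 0.1988 0.1149] [-0.6 -0.1  0.4] 17.89
0.114 [0.5402 0.1988 0.1144] [-0.8  0.2  3. ] 18.14
0.113 [0.5401 0.1988 0.1133] [-2.5 -0.2  5. ] 18.39
```

The blade entered the slot: contact came at TCP 0.1145, about 9 mm below the lock top. Now I press the hatch shut in small steps.

Run:
```python
from h import *
yaw=S0+np.pi/2
c=np.array([0.5403,0.1984,0])+0.0005*tx(yaw)
f0=np.array([-0.3,-0.1,0.2])
z=0.113
while z>0.1085:
    z-=0.0005; line_to(c+[-0.0003,0,z],v=0.02)
    f=np.mean([get_ft_force() for _ in range(4)],0)-f0
    print(round(z,4),np.round(get_tool_pos(),4),np.round(f,1),np.round(get_ft_torque(),2),round(get_t(),2))
    if f[2]>16 or np.linalg.norm(f[:2])>7: break
```

```text
0.1125 [0.5399 0.1988 0.1128] [-1.7 -0.   5. ] [-0.07  0.29  0.04] 18.64
0.112 [0.5399 0.1988 0.1124] [-0.6 -0.2  5.7] [-0.08  0.37  0.09] 18.89
0.1115 [0.5399 0.1988 0.1119] [-2.  -0.7  6.8] [-0.06  0.44  0.05] 19.14
0.111 [0.5399 0.1988 0.1115] [-2.7 -0.4  7. ] [-0.11  0.55 -0.  ] 19.39
0.1105 [0.5398 0.1988 0.1111] [-2.  -0.2  7.4] [-0.15  0.57  0.01] 19.64
0.11 [0.5398 0.1988 0.1107] [-3.3 -0.1  8.4] [-0.15  0.68  0.02] 19.89
0.1095 [0.5398 0.1988 0.1103] [-3.6  0.3  8.7] [-0.16  0.75  0.02] 20.14
0.109 [0.5398 0.1988 0.1099] [-4.4 -0.6  9.7] [-0.16  0.84  0.02] 20.39
0.1085 [0.5397 0.1988 0.1095] [-4.3 -0.5  9.9] [-0.17  0.89  0.  ] 20.64
```

Run:
```python
from h import *
yaw=S0+np.pi/2
c=np.array([0.5403,0.1984,0])+0.0005*tx(yaw)
f0=np.array([-0.3,-0.1,0.2])
z=0.1085
while z>0.1060:
    z-=0.0004; line_to(c+[-0.0007,0,z],v=0.02)
    f=np.mean([get_ft_force() for _ in range(4)],0)-f0
    print(round(z,4),np.round(get_tool_pos(),4),np.round(f,1),round(get_t(),2))
    if f[2]>15 or np.linalg.norm(f[:2])>7: break
```

```text
0.1081 [0.5397 0.1988 0.1093] [-4.   0.1 10.7] 20.89
0.1077 [0.5397 0.1988 0.109 ] [-3.8 -1.2 10.3] 21.14
0.1073 [0.5397 0.1988 0.1089] [-4.2 -0.8 12. ] 21.39
0.1069 [0.5397 0.1988 0.1088] [-5.1 -0.8 13.6] 21.64
0.1065 [0.5398 0.1989 0.1088] [-6.6 -0.7 16.1] 21.89
```

The hatch is against its hard stop at TCP 0.1088, with 12–16 N of press. Now I turn clockwise in steps, trimming the side and press forces as I go.

```bash
cat > turn.py <<'E'
from h import *
import sys
yaw=S0+np.pi/2
def avg(fn,n=5): return np.mean([fn() for _ in range(n)],0)
def run(c,s_from,s_to,step=0.08):
    c=np.array(c,float);f0=np.array([-0.3,-0.1,0.2]);s=s_from
    while s>s_to+1e-6:
        s=max(s-step,s_to);line_to(c,v=0.03,ori=down(s+np.pi/2))
        f=avg(get_ft_force)-f0;t=avg(get_ft_torque)
        print(round(s,3),np.round(get_tool_pos(),4),np.round(c,4),np.round(f,1),np.round(t,2),round(get_t(),2))
        if np.linalg.norm(f[:2])+abs(f[2])>24: print("STOP force");break
        if f[2]>15: c[2]+=0.0002
        elif f[2]<12: c[2]-=0.0002
        # relieve the side force across blade
        n=tx(s+np.pi/2);l=f@n
        if abs(l)>2.5: c+=n*np.sign(l)*0.0002
    return c,s
E
python3 - <<'E'
from turn import *
c=np.array([0.5403,0.1984,0])+0.0005*tx(yaw)+[-0.0007,0,0.1069]
print(run(c,S0,S0-0.4))
E
```

```text
0.634 [0.5402 0.1988 0.1089] [0.5393 0.1988 0.1069] [-4.  -1.2 12.9] [-0.26  0.78  0.03] 22.14
0.554 [0.5403 0.1987 0.1089] [0.5393 0.1988 0.1069] [-4.2 -0.7 11.9] [-0.35  0.77  0.02] 22.39
0.474 [0.5404 0.1986 0.1088] [0.5393 0.1988 0.1067] [-4.1 -2.2 12.7] [-0.5   0.84  0.03] 22.64
0.394 [0.5404 0.1984 0.1088] [0.5393 0.1988 0.1067] [-3.7 -2.6 14.3] [-0.54  0.87  0.02] 22.89
0.314 [0.5404 0.1983 0.1088] [0.5393 0.1988 0.1067] [-3.2 -2.8 13.7] [-0.64  0.83  0.03] 23.14
(array([0.53927257, 0.19877787, 0.1067    ]), 0.314)
```

Run:
```python
from turn import *
print(run([0.53927,0.19878,0.1067],0.314,-0.30))
```

```text
0.234 [0.5404 0.1982 0.1088] [0.5393 0.1988 0.1067] [-3.8 -2.9 13.9] [-0.76  0.81  0.01] 23.39
0.154 [0.5405 0.1983 0.1088] [0.5393 0.1988 0.1067] [-3.8 -2.7 13.9] [-0.62  0.83  0.01] 23.64
0.074 [0.5406 0.1985 0.1088] [0.5393 0.1988 0.1067] [-3. -3. 13.] [-0.51  0.65  0.05] 23.89
-0.006 [0.5407 0.1983 0.1089] [0.5393 0.1986 0.1067] [-3. -3. 13.] [-0.49  0.63  0.03] 24.14
-0.086 [0.5407 0.1981 0.1089] [0.5393 0.1984 0.1067] [-2.8 -2.1 13.4] [-0.51  0.67  0.05] 24.39
-0.166 [0.5407 0.198  0.1089] [0.5393 0.1984 0.1067] [-2.2 -2.2 13.1] [-0.66  0.67  0.06] 24.64
-0.246 [0.5406 0.1977 0.1088] [0.5393 0.1982 0.1067] [-3.1 -3.2 11.9] [-0.62  0.66  0.01] 24.89
-0.3 [0.5407 0.1975 0.1088] [0.5392 0.198  0.1065] [-3.8 -3.2 13.6] [-0.63  0.77  0.02] 25.14
(array([0.53914273, 0.19779825, 0.1065    ]), -0.3)
```

Run:
```python
from turn import *
c,s=run([0.53914,0.19780,0.1065],-0.3,-0.94)
M=q2R(get_tcp_rot());print("yaw-90:",np.arctan2(M[1,0],M[0,0])-np.pi/2,M[:,2],c)
p=shot("wrist");save(p,"pics/t1.png",(180,120,330,270),5)
```

```text
-0.38 [0.5406 0.1973 0.1088] [0.5391 0.1978 0.1065] [-3.7 -3.9 13.2] [-0.61  0.72 -0.01] 25.39
-0.46 [0.5405 0.1971 0.1088] [0.5391 0.1976 0.1065] [-3.3 -3.3 13.9] [-0.62  0.72  0.02] 25.64
-0.54 [0.5404 0.197  0.1088] [0.539  0.1974 0.1065] [-3.6 -3.4 14.2] [-0.58  0.76  0.03] 25.89
-0.62 [0.5403 0.1968 0.1089] [0.5389 0.1973 0.1065] [-2.1 -2.6 13.4] [-0.64  0.72  0.03] 26.14
-0.7 [0.5402 0.1966 0.1088] [0.5388 0.1971 0.1065] [-3.5 -3.9 13.5] [-0.66  0.7   0.02] 26.39
-0.78 [0.5401 0.1964 0.1088] [0.5386 0.1969 0.1065] [-4.3 -4.  14. ] [-0.69  0.76  0.04] 26.64
-0.86 [0.5399 0.1963 0.1089] [0.5385 0.1968 0.1065] [-3.4 -4.4 14. ] [-0.75  0.78  0.02] 26.89
-0.94 [0.5398 0.1961 0.1088] [0.5383 0.1967 0.1065] [-3.5 -4.  13. ] [-0.73  0.75  0.03] 27.14
yaw-90: -0.9397617025026416 [ 0.00283224 -0.00131972 -0.99999512] [0.53817541 0.19655714 0.1065    ]
```

View pics/t1.png

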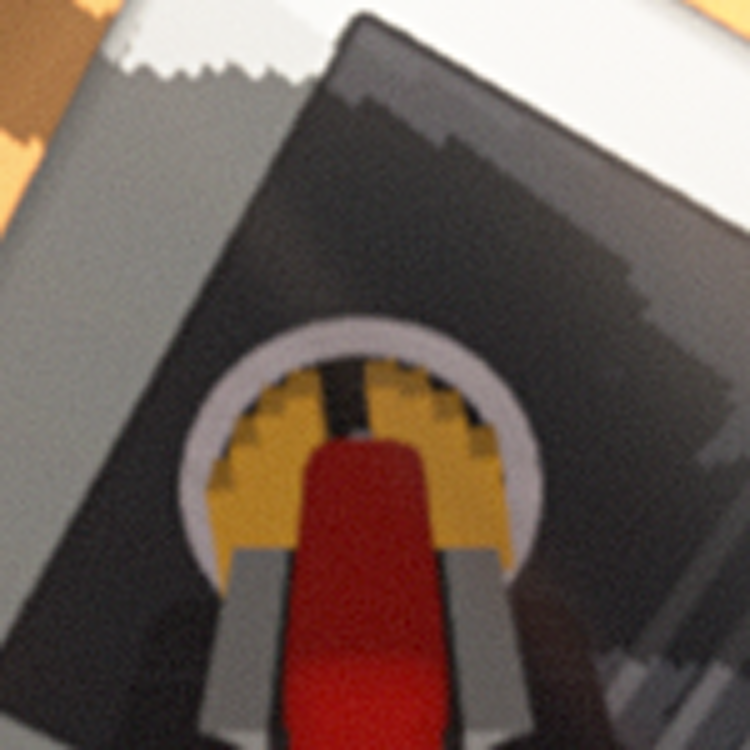

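In the wrist view the slot, at crop (345,400), lags the blade by about 0.1 rad. That puts it near -0.92 relative to the unit, well past the hold angle and short of the stop. I'll back the key off half the slack and ease the press to check the hatch holds.

Run:
```python
from turn import *
c=np.array([0.53817,0.19656,0.1065]);f0=np.array([-0.3,-0.1,0.2])
o=down(-0.87+np.pi/2)
line_to(c,v=0.03,ori=o)
while c[2]<0.1185:
    c[2]+=0.0008 if c[2]<.112 else 0.002; line_to(c,v=0.02)
    f=avg(get_ft_force)-f0
    print(round(c[2],4),np.round(get_tool_pos(),4),np.round(f,1),round(get_t(),2))
```

```text
0.1073 [0.5401 0.1964 0.1093] [-0.6 -1.6 10.1] 27.69
0.1081 [0.5401 0.1964 0.11  ] [0.2 0.2 8. ] 27.94
0.1089 [0.5401 0.1964 0.1104] [ 0.3 -0.7  6.5] 28.19
0.1097 [0.5395 0.1965 0.1105] [ 2.6 -0.7  5.5] 28.44
0.1105 [0.5385 0.1965 0.1106] [ 2.7 -0.9  3.5] 28.69
0.1113 [0.538  0.1967 0.1108] [ 2.6  1.3 -0.8] 28.94
0.1121 [0.5378 0.1968 0.1116] [ 3.9  2.  -2.9] 29.19
0.1141 [0.5376 0.1968 0.1138] [ 3.   3.9 -2.2] 29.44
0.1161 [0.5379 0.1966 0.1161] [ 1.9  2.7 -1.3] 29.69
0.1181 [0.538  0.1962 0.1182] [-0.1  0.1 -0.9] 29.94
0.1201 [0.5381 0.1963 0.1202] [-1.   0.6 -0.5] 30.19
```

The contact force vanished at TCP 0.1108 instead of 0.1145, so the hatch is held at about 0.016 rad. I'll lift clear and look.

Run:
```python
from h import *
import pickle
q=get_tool_pos()
line_to([q[0],q[1],0.22],v=0.15)
sh=[]
p=shot("wrist");save(p,"pics/k1.png",(130,60,380,330),2.8)
s=shot("side");save(s,"pics/k2.png",(120,140,240,300),5)
print(get_grip_width(),get_t(),get_ft_force(),get_ft_torque())
pickle.dump([p,s],open("k.pkl","wb"))
```

```text
0.011389774538373558 31.1083 [-0.21828449  0.86962288 -0.87151225] [ 0.02830806  0.03686475 -0.02341321]
```

View pics/k1.png

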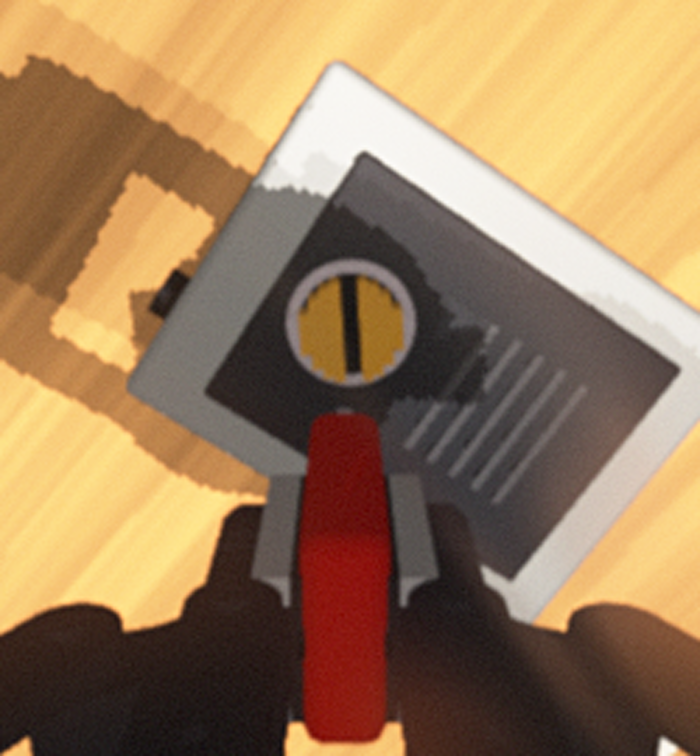

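View pics/k2.png

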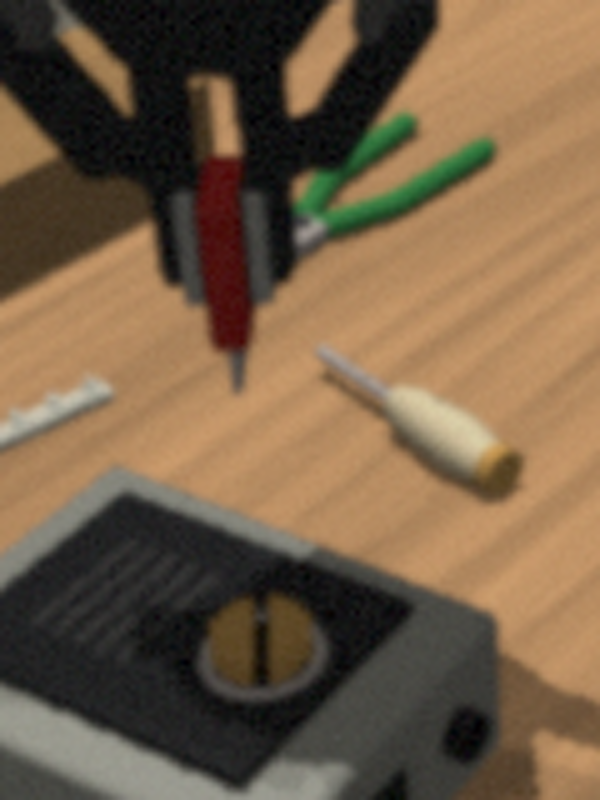

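The hatch lies flush, with the slot at crop (350,325) aligned with the key. The key sits in the grip exactly as before, handle rows 207–325 at column 253. Now I return it.

Run:
```python
from h import *
q=down(np.pi/2+0.025)
reach([0.574,-0.232,0.16],q)
line_to([0.574,-0.232,0.085],v=0.1);dwell(0.15)
f0=np.mean([get_ft_force() for _ in range(5)],0);print(f0,get_tool_pos())
p=shot("side");save(p,"pics/p1.png",(230,100,350,220),5)
z=0.085
while z>0.0505:
    z-=0.003 if z>0.056 else 0.001
    line_to([0.574,-0.232,z],v=0.04)
    f=np.mean([get_ft_force() for _ in range(3)],0)-f0
    print(round(z,4),np.round(get_tool_pos(),4),np.round(f,1))
    if abs(f[2])>4 or np.linalg.norm(f[:2])>5:break
print(get_t())
```

```text
[-0.94545885 -0.24428259 -0.10004247] [ 0.57461799 -0.23236455  0.08607149]
0.082 [ 0.5738 -0.2319  0.0818] [ 0.8 -0.3 -0.4]
0.079 [ 0.5738 -0.2319  0.0786] [ 1.6  0.2 -0.9]
0.076 [ 0.5738 -0.2319  0.0757] [ 0.9  0.8 -0.5]
0.073 [ 0.5738 -0.2319  0.0727] [-0.3  0.2 -0.4]
0.07 [ 0.5738 -0.2319  0.0697] [0.8 0.4 0.2]
0.067 [ 0.5738 -0.2319  0.0667] [ 1.2 -0.2 -0.7]
0.064 [ 0.5738 -0.2319  0.0637] [-0.2 -0.1 -0.5]
0.061 [ 0.5738 -0.2319  0.0607] [ 1.3  0.4 -0.7]
0.058 [ 0.5738 -0.2319  0.0577] [ 0.8 -0.4 -0.5]
0.055 [ 0.5738 -0.2319  0.0547] [-0.1 -0.5 -0.2]
0.054 [ 0.574 -0.232  0.054] [ 0.4  0.2 -0.5]
0.053 [ 0.5739 -0.232   0.0529] [ 1.2  0.8 -0.9]
0.052 [ 0.5739 -0.232   0.0519] [ 1.3 -0.4 -0.6]
0.051 [ 0.5742 -0.2321  0.0512] [1.2 0.2 2. ]
0.05 [ 0.5743 -0.2321  0.0512] [-1.5  1.2  7. ]
37.5583
```

View pics/p1.png

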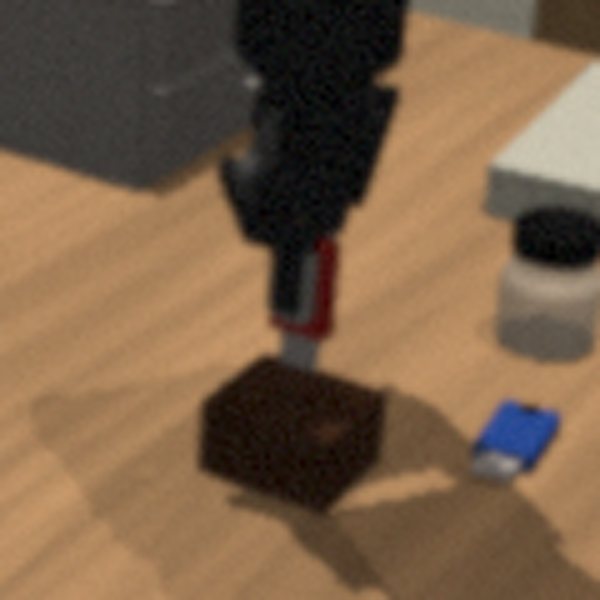

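The key is seated at the same height as when I picked it up (0.0512). I'll release, retreat and check.

Run:
```python
from h import *
import pickle
line_to([0.574,-0.232,0.051],v=0.05)
open_jaws();print(get_grip_width(),get_ft_force())
line_to([0.574,-0.232,0.20],v=0.12)
reach([0.50,-0.10,0.25],down(np.pi/2));dwell(0.3)
a=shot("scene");b=shot("side")
old_a=cv2.imread("pics/a_scene.png");d=cv2.absdiff(a["image"][:,:,::-1],old_a)
save(a,"pics/f1.png");save(b,"pics/f2.png");save(b,"pics/f3.png",(80,130,350,350),2.9)
print(get_t())
```

```text
0.08525896777293548 [-0.15635259  0.03070269  0.49117279]
40.9917
```

View pics/f1.png

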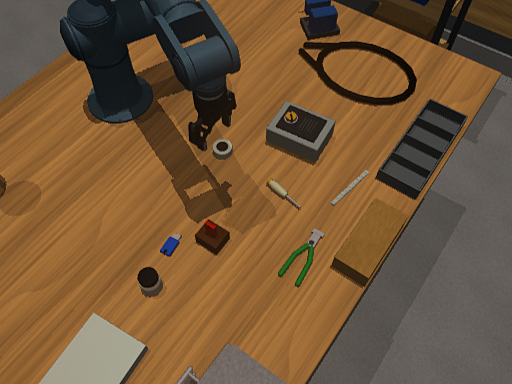

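View pics/f3.png

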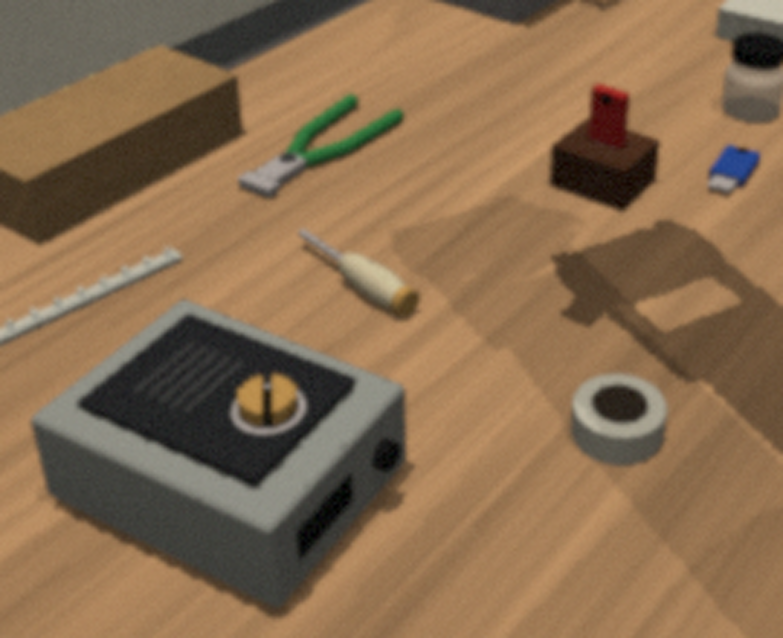

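The last views show the red key upright in its stand at scene (210,228) and the hatch flush with the slot turned at (291,117). Awl, tape, grommet, nipper and jar are at their original pixels. The blue look-alike now lies at (171,244). It was already lying in my first stand view at 6.9 s, before I worked there, and has not moved since. I'm handing in.

Run:
```python
from h import *
close_job();print("done")
```

```text
the job is handed in; nothing more can be done
done
```

The hatch is shut and locked, and the red key is back upright in its stand and let go. I handed in at about 41 s.

- **Seating:** The blade entered the slot on the first try. The slot stood at about +0.61 rad relative to the unit, and I felt its floor about 9 mm below the lock top.
- **Pressing and turning:** I pressed the hatch to its hard stop with up to 16 N (about 14 N while turning) and side forces of about 4 to 7 N, so pressing and sideways together reached about 23 N of the 30 N limit. I turned the lock clockwise to about -0.92 rad, past the hold angle and short of the stop.
- **Does it hold?** When I eased off, the contact force vanished with the hatch held at about 0.016 rad, inside the 0.01–0.02 range. The last pictures show the hatch flush and the slot still turned.
- **Key:** It bottomed in the stand at the same height I took it from, and the last view shows it upright. The robot is clear of everything.
- **One thing that disagreed:** The blue look-alike key stood upright in the first pictures but was already lying down at 6.9 s, in my first view of the stand. By then the arm had only passed at about 0.2 m, so it probably toppled on its own, though I did not see it fall. It did not move afterwards and I left it there.
- **Other things on the bench:** By eye in the pictures, the awl, tape roll, grommet, nipper and jar are where they were.

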